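# Clean the table grill after the meal

## Robot

A 6-joint arm with a two-finger parallel gripper is mounted at the origin on the work surface; the furniture and walls round the work are solid. World frame = base frame: x ahead of the robot, y to its left, z up, the work surface at z = 0. Lengths are in m, angles in rad, forces in N, time in s.
With the tool pointing down it reaches from about 0.325 to 0.925 m from the base axis. Payload 3.1 kg.
Tool frame: the origin (TCP) lies midway between the tips of the shut fingers; the grasp point (between the pads) lies bot.pinch_z behind it (bot.pinch_z is the distance from the TCP to the grasp point, in m); z points along the fingers, y is the line along which they close (so a half turn about z gives the same grasp; the last joint's range is limited). The gripper opens to 85 mm and grips with 20 to 120 N. Pads are 22 mm wide; open, the fingers measure 114 mm over their backs; the gripper's body (76 mm by 85 mm) begins 54 mm behind the grasp point. The pads swing forward as they close: fully open they stand 13 mm farther back than shut.
Start: joints at [-0.112, 0.217, 1.613, -0, 1.311, -0.112], TCP at [0.625, 0, 0.231] pointing down, gripper open.
Joint ranges: [-2.75, 2.75], [-0.78, 2.1], [0.31, 2.55], [-1.13, 4.27], [0.13, 2.63], [-2.58, 2.58]. Speed limits (rad/s): [2.79, 2.79, 3.14, 3.14, 3.14, 3.14].

## Interface

Orientations are given as a 3x3 rotation matrix whose columns are the frame's x, y, z axes.
In Python, from plant import state, camera, get_calibration, order, bot gives the robot as it stands. The module is installed in compiled form; this text tells all that it offers.
- The arm moves only by the tool jog_arm, never from a script. Its argument "motion" is text: rows parted by semicolons, each of 7 numbers parted by spaces: the turn, a rotation vector about the world's x, y, z in units of 6 degrees (1.0 is 6 degrees), then the shift along the world's x, y, z in units of 25 mm (1.0 is 25 mm), then the opening, from 0 (shut) to 1 (fully open). A call has exactly 5 rows; each row is the pose to reach, as a shift and turn from the pose commanded when the call began; what a row does not reach only later rows make up. A row lasts 1/12 s, in which the tool goes at most 41.7 mm and 7.16 degrees, less where a joint would pass 70% of its speed; a pose out of reach is approached as far as the arm can. A call with a gripper value outside its range is refused whole. The fingers move at their own pace and stop on an object; "newtons" is the grip in N (left out, the last holds). Time passes only in rows, so rows that repeat a pose let the fingers close, or fill a call up. It gives the time, the measured TCP pose, the force, the opening and the grip force at its end, in the units of the state.
- state(): the state, without advancing time (a new reading comes with each control period).
- camera(name): name is "scene" or "side" or "wrist"; returns (picture, depth): 480x640x3 uint8, red, green, blue; 480x640 float32, m along the optical axis (not along the pixel's ray), 0 where there is no reading.
- get_calibration(name): a dict with "fov_y" (degrees; the focal length in pixels is half the picture's height over the tangent of half this angle, whatever the lens; pixels are square), "cx", "cy" (the principal point, pixels), "D" ([k1, k2, p1, p2, k3] as OpenCV has them; the pictures are not rectified), "pose" (4x4, takes a point from camera to world coordinates). Camera axes: x right, y down, z forward; pixel columns grow to the right and rows downward; lengths in m; the calibration is good to about 2 mm. A picture is of the moment at which its call begins: read the wrist's pose just before it. get_calibration takes no time and is no camera call; for the wrist camera it gives the pose at the moment of the call.
- order.hand_in(): hands the job in; it is judged then, once.
The state is a dict: "clock": time; "joints": joint angles; "joint_vel": joint speeds; "joint_torque": joint torques, N m; "tool_pos": TCP position; "tool_rot": TCP orientation; "contact_force": force on the tool from outside, world axes, zero at the start; "moment": the same for the moment, N m; "width": finger opening in m; "grasp_force": force on a finger pad.
Only numpy, scipy, OpenCV 4.12 (cv2) and the standard library are available. Lean on these libraries where they do the work, as an engineer would, in place of code of your own. Each camera call takes 0.05 s, during which the arm holds its last target. There are 200 camera calls.

## Task

Clean up the table grill: raise its stiff lid by the bar handle and leave it standing open at 70 degrees, give or take five. Then take the scraper block by its wooden grip and scrape all three crusts forward off the griddle plate into the drip tray, with the scraper's steel edge lightly on the plate (no bearing down hard, and no fingers on the hot crusts). Finally stand the scraper upright on the table again, leaving the things around the grill where they are.

Things in the scene. Friction and masses are not known exactly. Their poses are not given: they have to be found in the camera images.
- grill: Table contact grill, steel and black, fixed on the table; 300 (x) x 254 (y) mm, 120 mm high when shut. Origin on the table under the middle of the griddle plate; x points from its front (drip tray, handle) to its rear (hinge), y to its left, z up.
- grill_plate (a point): Middle of the smooth griddle plate, on its top face, 60 mm above the table (axes as the grill's). The plate reaches from x = -88 to +85 mm and y = -106 to +106 mm; it has 12 mm high rims at both sides and the back, and none in front, where a 16 mm spout lip slopes down to the drip tray.
- grill_tray (a point): middle of the inner floor of the drip tray, an open steel trough fixed under the spout lip: inside 68 (x) x 220 (y) mm, 29 mm deep, floor 9 mm above the table; its centre lies 129 mm in front of the middle of the plate. Axes as the grill's.
- lid_hinge (a point): Middle of the lid's hinge axis, which runs along the grill's y at x = +120 mm, 85 mm above the table (25 mm above the plate). The lid is 222 mm wide and about 35 mm thick, reaches 208 mm from the axis, and its ribbed underside lies 9 mm below the axis when shut.
- grill_lid (a joint): Opening angle of the lid in rad: 0 shut (level), 1.222 = 70 degrees, stop at 1.75; it starts between 0 and 0.17. The hinge is stiff: the lid stays wherever it is left; about 7 N at the handle raises it, 3 N pushes it down.
- lid_handle (a point): Middle of the lid's handle, a round black bar 18 mm thick along the grill's y, free for 140 mm between its two arms, 48 mm gap between bar and lid. It lies 265 mm from the hinge axis towards the front and 12 mm above it when shut, and turns with the lid (axes equal the grill's when shut).
- scraper: Scraper block, loose, 0.25 kg, upright on the table left or right of the grill: 170 mm long, 36 mm wide foot and a wooden grip 100 long, 16 thick, from 20 to 77 mm up. Origin in the middle of the underside; y along its length, x across (through the 16 mm), z up; both sides alike.
- scraper_edge (a point): Middle of one of the scraper's two working edges, at its x = -16 mm, 1 mm above its underside; the other is at x = +16 mm. The foot is two steel sheets, 4 mm thick, 18 mm high, 170 mm long, sloping 30 degrees inwards and upwards, so that with the block tilted 30 degrees about its length one sheet stands vertical, flat on its 4 mm edge.
- crust_1: Burnt bread crust, brown block 46 x 22 x 11 mm, 14 g, lying loose on the griddle plate; origin in the middle of its underside
- crust_2: Burnt bread crust, 40 x 26 x 10 mm, 14 g, likewise
- crust_3: Burnt bread crust, 50 x 20 x 11 mm, 14 g, likewise; the three lie side by side on the middle of the plate, within 75 mm of its centre line, and more than 45 mm in front of its back rim
- pepper_mill: Bystander: dark wooden pepper mill, 57 mm across, 191 mm tall, loose, on the other side of the grill from the scraper; origin in the middle of its foot
- tumbler: Bystander: stemless clear water glass, 73 mm across, 88 mm tall, loose, at the left; origin in the middle of its foot
- bottle: Bystander: clear swing-top water bottle, 69 mm across, 274 mm tall, loose, at the far left; origin in the middle of its foot
There are look-alikes about, which are no part of the job. What is shaped like the scraper but purple is not meant.

How it is judged:
By the outcome, as a careful person would: the job done as asked, in the order asked, and still so for the second after the job is handed in, with the robot touching nothing.
It also fails if it takes over 72 s, if anything falls off the work surface, if the arm or the gripper's body presses on something with over 40 N, if the wrist force passes 120 N, or if a joint passes its speed limit or range.

## Working session

There is one attempt and no reset: what is moved stays moved. The work goes in short steps, Python scripts to look and compute and a tool call to move; the robot and the scene stay as the last step left them, time stands still between calls to the robot, and variables do not carry over. Pictures are saved under pics/ and viewed, at most 10 in all, crops included, and the job is handed in when it is done.

Besides the shell and the picture viewer there is one more tool, called after "Request:" as name(argument=value, ...) on one line, values as JSON. jog_arm: Moves the arm, as the interface text tells. Its arguments: {"type":"object","properties":{"motion":{"type":"string"},"newtons":{"type":"number"}},"required":["motion"]}

```bash
mkdir -p pics; ls; cat > h.py <<'E'
import numpy as np, cv2
from plant import state, camera, get_calibration, order, bot
def snap(n):
    c=get_calibration(n); p,d=camera(n); return p,d,c
def K(c):
    f=240/np.tan(np.radians(c["fov_y"])/2); return np.array([[f,0,c["cx"]],[0,f,c["cy"]],[0,0,1.]])
def cloud(d,c):
    v,u=np.mgrid[0:480,0:640]
    q=cv2.undistortPoints(np.stack([u,v],-1).reshape(-1,1,2).astype(np.float64),K(c),np.array(c["D"],float)).reshape(480,640,2)
    P=np.dstack([q*d[...,None],d]); T=np.array(c["pose"]); W=P@T[:3,:3].T+T[:3,3]; W[d<=0]=np.nan; return W
E
python3 - <<'E'
from h import *
for n in("scene","side"):
    p,d,c=snap(n); W=cloud(d,c); np.savez(n+".npz",p=p,W=W,d=d,T=c["pose"])
    cv2.imwrite(f"pics/{n}1.png",p[...,::-1]); print(n,np.round(c["pose"],3),c["fov_y"])
s=state(); print(s); print(bot.pinch_z)
E
```

```text
pics
scene [[ 0.762 -0.376  0.528 -0.028]
 [-0.648 -0.444  0.619 -0.588]
 [ 0.002 -0.813 -0.582  0.686]
 [ 0.     0.     0.     1.   ]] 53.08770418343202
side [[ 0.913 -0.211  0.35   0.113]
 [-0.409 -0.448  0.795 -0.889]
 [-0.011 -0.869 -0.495  0.66 ]
 [ 0.     0.     0.     1.   ]] 57.16052257306057
{'clock': 0.1, 'joints': array([-1.12212903e-01,  2.17703035e-01,  1.61482411e+00, -1.80613212e-05,
        1.31135210e+00, -1.12201647e-01]), 'joint_vel': array([-0.00134198, -0.00104343, -0.00412862,  0.00012487, -0.00033736,
        0.00094181]), 'joint_torque': array([-3.89421966e-04, -3.98076224e+01, -3.04969239e+01, -1.69335931e-04,
        4.17826959e-03,  6.71974954e-05]), 'tool_pos': array([6.24226007e-01, 9.59839573e-05, 2.30057465e-01]), 'tool_rot': array([[ 6.87383017e-06,  9.99997414e-01, -2.27416198e-03],
       [ 9.99999971e-01, -6.33100503e-06,  2.38699492e-04],
       [ 2.38684477e-04, -2.27416356e-03, -9.99997386e-01]]), 'contact_force': array([-0.11502363, -0.37835157, -0.22267727]), 'moment': array([ 0.04299569,  0.05455214, -0.01365877]), 'grasp_force': 0.0, 'width': 0.08524751961973395}
0.0187
```

View pics/scene1.png

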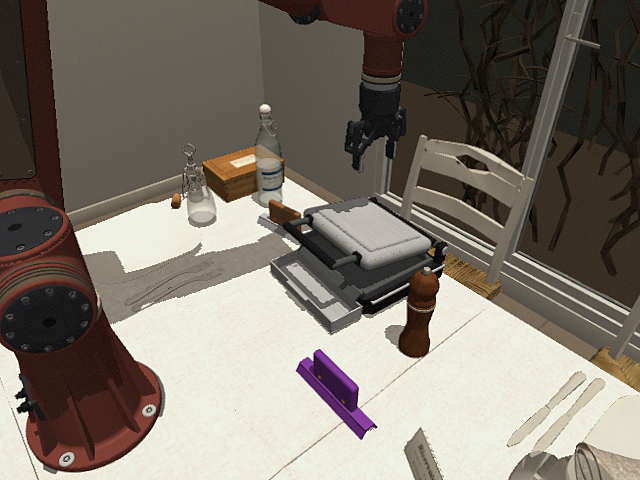

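View pics/side1.png

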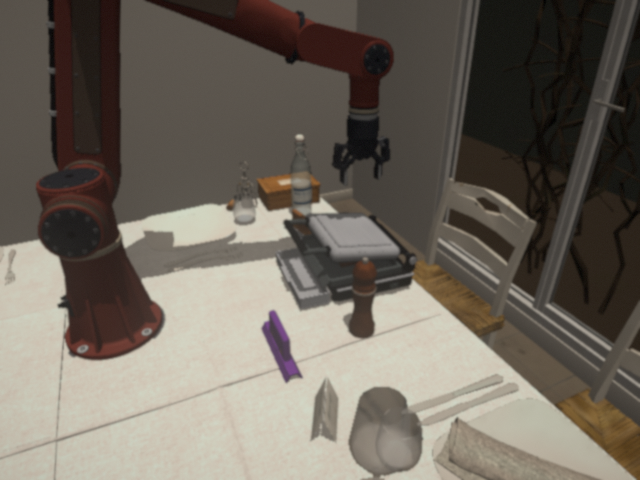

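The scene picture shows the shut grill at about (360,250) with its tray at (315,290). The pepper mill is at (420,310) and the bottle at (268,160). Candidates for the scraper:
- the purple block at (335,390), which the task excludes
- the brown grip with steel foot at (283,212), left of the grill, which I choose
- the wooden box at (240,172), which is the wrong shape
- the cork at (175,200), which is too small

The side picture agrees.

```bash
python3 - <<'E'
from h import *
p,d,c=snap("wrist"); W=cloud(d,c); np.savez("wrist.npz",p=p,W=W,T=c["pose"]); print(np.round(c["pose"],3))
S=np.load("scene.npz")
crop=cv2.resize(S["p"][140:340,220:460],(720,600),interpolation=cv2.INTER_CUBIC)
# topdown height map 2mm/px x 0.3..1.0 up, y .4..-.4
H=np.zeros((400,400,3),np.uint8)
for n in("scene","side","wrist"):
    A=np.load(n+".npz"); w=A["W"].reshape(-1,3); q=A["p"].reshape(-1,3)
    ok=np.isfinite(w[:,0])&(w[:,2]<.14)&(w[:,2]>.012); w=w[ok];q=q[ok]; o=np.argsort(w[:,2]); w=w[o];q=q[o]
    u=((.4-w[:,1])/.002).astype(int); v=((1.05-w[:,0])/.002).astype(int)
    k=(u>=0)&(u<400)&(v>=0)&(v<400); 
    H[v[k],u[k]]=np.clip(q[k]*.6+w[k,2:3]*700,0,255)
cv2.imwrite("pics/a.png",np.hstack([p[...,::-1][::1],])); 
out=np.zeros((600,800,3),np.uint8); out[:360,:480]=cv2.resize(p,(480,360)); out[:400,400:]=np.where(0,0,H) if 0 else out[:400,400:]
out=np.zeros((600,800,3),np.uint8); out[:300,:400]=cv2.resize(p,(400,300)); out[:400,400:]=H; out[300:600,:360]=cv2.resize(crop,(360,300))
cv2.imwrite("pics/b.png",out[...,::-1])
# scraper wood
for n in("scene","side","wrist"):
    A=np.load(n+".npz");w=A["W"];hsv=cv2.cvtColor(A["p"],cv2.COLOR_RGB2HSV)
    m=(hsv[...,0]<22)&(hsv[...,1]>110)&(hsv[...,2]>60)&(w[...,2]>.01)&(w[...,2]<.1)&(w[...,0]>.4)
    k,l,st,ce=cv2.connectedComponentsWithStats(m.astype(np.uint8))
    for i in range(1,k):
        if st[i,4]>40:
            x=w[l==i]; print(n,st[i],np.round(np.median(x,0),3),np.round(np.percentile(x,2,axis=0),3),np.round(np.percentile(x,98,axis=0),3))
E
```

```text
[[ 1.     0.002 -0.002  0.624]
 [ 0.001 -0.952 -0.305  0.077]
 [-0.003  0.305 -0.952  0.374]
 [ 0.     0.     0.     1.   ]]
scene [ 202  146   56   54 1689] [0.55  0.44  0.071] [0.507 0.411 0.013] [0.657 0.539 0.076]
scene [269 200  32  26 304] [0.536 0.213 0.071] [0.53  0.156 0.026] [0.551 0.246 0.078]
scene [410 329  18  26 239] [ 0.489 -0.264  0.035] [ 0.477 -0.271  0.015] [ 0.504 -0.256  0.063]
side [257 174  34  35 772] [0.546 0.418 0.069] [0.506 0.407 0.013] [0.614 0.536 0.074]
side [312 176   8  26 133] [0.68  0.408 0.058] [0.669 0.401 0.013] [0.698 0.465 0.074]
wrist [207   0  26  13 238] [0.553 0.154 0.042] [0.546 0.153 0.027] [0.558 0.159 0.06 ]
wrist [426 112  31  25  66] [0.714 0.064 0.095] [0.7   0.063 0.092] [0.719 0.078 0.098]
wrist [191 411  15   6  43] [ 0.498 -0.223  0.036] [ 0.491 -0.224  0.034] [ 0.505 -0.221  0.04 ]
```

View pics/b.png

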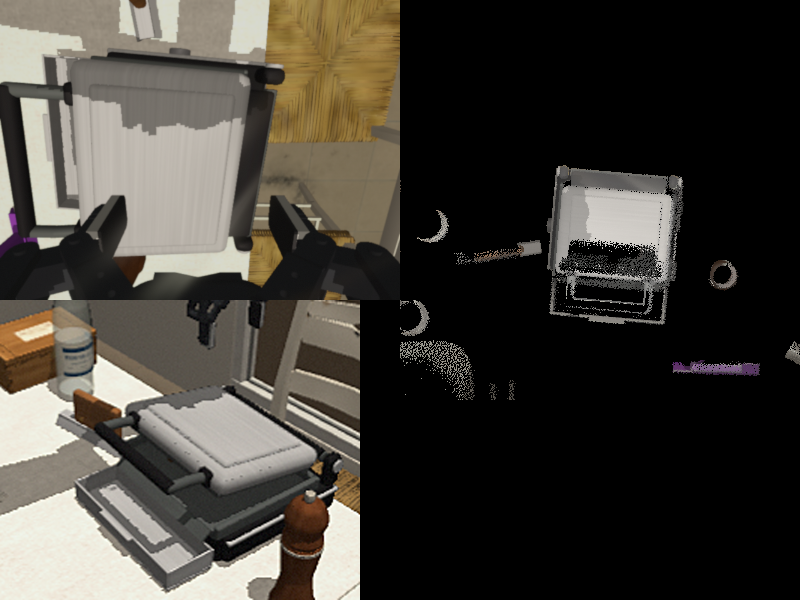

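The combined picture shows the wrist view (top left), a close crop of the scene (bottom left) and a height map (right). The crop confirms the brown wooden grip with a steel foot beside the grill at about (95,405). In the height map the grill is rotated about -4°, and the handle bar runs across at about (605,278). Next I fit the exact poses.

```bash
python3 - <<'E'
from h import *
def fit(x): 
    v=cv2.fitLine(x.astype(np.float32),cv2.DIST_HUBER,0,.001,.001).ravel(); return v
w=np.vstack([np.load(n+".npz")["W"].reshape(-1,3) for n in("scene","side","wrist")]); w=w[np.isfinite(w[:,0])]
# grill yaw from body footprint: tray front wall outer
yaw=np.radians(-4.5); 
for it in range(3):
    R=np.array([[np.cos(yaw),-np.sin(yaw)],[np.sin(yaw),np.cos(yaw)]])
    g=(w[:,:2]-[.578,-.028])@R
    m=(g[:,0]<-.155)&(g[:,0]>-.18)&(abs(g[:,1])<.105)&(w[:,2]>.033)&(w[:,2]<.05)
    v=fit(w[m][:,:2]); yaw+=0 
    d=v[:2]*np.sign(v[1]); yaw=np.arctan2(-d[0],d[1])
    print("tray front",m.sum(),np.degrees(yaw),"at",v[2:])
for n in("scene","side","wrist"):
    A=np.load(n+".npz")["W"].reshape(-1,3);A=A[np.isfinite(A[:,0])]; g=(A[:,:2]-[.578,-.028])@R
    def rg(m,i): return np.round(np.percentile(g[m,i],[1,50,99]),4) if m.sum()>20 else None
    m=(abs(g[:,1])<.06)&(g[:,0]<-.1)&(g[:,0]>-.19)&(A[:,2]>.075)&(A[:,2]<.16)
    print(n,"bar",m.sum(),rg(m,0),np.round(np.percentile(A[m,2],[1,50,99]),4) if m.sum() else 0)
    if m.sum()>30: 
        v=fit(A[m]); print(np.round(v,4), "ang",np.degrees(np.arctan2(-v[0]*np.sign(v[1]),abs(v[1]))))
    m=(abs(g[:,0])<.05)&(abs(g[:,1])<.14)&(A[:,2]>.05)&(A[:,2]<.16); print("  sides y",rg(m,1))
    m=(abs(g[:,0])<.2)&(abs(g[:,1])<.08)&(A[:,2]>.02)&(A[:,2]<.05)&(g[:,0]<-.09); print("  tray x",rg(m,0))
    m=(abs(g[:,1])<.14)&(A[:,2]>.02)&(A[:,2]<.05)&(g[:,0]<-.09); print("  tray y",rg(m,1))
    m=(abs(g[:,1])<.09)&(g[:,0]>-.06)&(g[:,0]<.06)&(A[:,2]>.105)
    if m.sum()>100:
        c=np.linalg.lstsq(np.c_[g[m],np.ones(m.sum())],A[m,2],rcond=None)[0]; print("  lid slope deg",np.degrees(np.arctan(c[:2])),c[2])
    # scraper
    A2=A[(A[:,0]>.5)&(A[:,0]<.575)&(A[:,1]>.115)&(A[:,1]<.30)]
    for lo,hi in((.068,.082),(.006,.03)):
        m=(A2[:,2]>lo)&(A2[:,2]<hi)
        if m.sum()>15: v=fit(A2[m][:,:2]); print("  scr",lo,m.sum(),np.round(v,3),np.degrees(np.arctan2(-v[0]*np.sign(v[1]),abs(v[1]))),np.round(np.percentile(A2[m],[2,98],axis=0),3))
E
```

```text
tray front 2362 -4.988296 at [ 0.4123856  -0.03612865]
tray front 2365 -5.1633263 at [ 0.41273156 -0.02772893]
tray front 2367 -5.389939 at [ 0.41314986 -0.02341236]
scene bar 425 [-0.1501 -0.1455 -0.1346] [0.1351 0.1449 0.1486]
[ 8.790e-02  9.961e-01  3.000e-04  4.339e-01 -1.770e-02  1.439e-01] ang -5.0416164
  sides y [-0.1157 -0.0646  0.1037]
  tray x [-0.1737 -0.1027 -0.0939]
  tray y [-0.1127 -0.0693  0.1136]
  lid slope deg [ 38.96893094 -12.48881549] 0.34823324310170856
  scr 0.068 201 [ 0.148 -0.989  0.539  0.201] 8.499437 [[0.531 0.156 0.068]
 [0.553 0.249 0.078]]
  scr 0.006 301 [ 0.092 -0.996  0.53   0.231] 5.2501926 [[0.521 0.155 0.006]
 [0.544 0.284 0.029]]
side bar 193 [-0.1487 -0.1435 -0.1319] [0.135  0.1451 0.149 ]
[ 0.069   0.9974 -0.0202  0.4353 -0.0227  0.1449] ang -3.955329
  sides y [-0.1188 -0.0644  0.0815]
  tray x [-0.1725 -0.1632 -0.094 ]
  tray y [-0.1167 -0.0776  0.1105]
  lid slope deg [  9.44606095 -43.17336498] 0.38211249485575016
  scr 0.068 71 [ 0.117 -0.993  0.537  0.217] 6.720828 [[0.53  0.178 0.069]
 [0.549 0.247 0.078]]
  scr 0.006 66 [ 0.121 -0.993  0.535  0.206] 6.959434 [[0.531 0.171 0.009]
 [0.541 0.244 0.029]]
wrist bar 6237 [-0.1461 -0.1344 -0.13  ] [0.1352 0.1469 0.1499]
[ 8.770e-02  9.961e-01 -6.000e-04  4.434e-01 -1.170e-02  1.456e-01] ang -5.032746
  sides y [-0.1021  0.0354  0.1216]
  tray x [-0.1725 -0.1633 -0.162 ]
  tray y [-0.1116 -0.0006  0.1121]
  lid slope deg [12.67192823 29.27214831] 0.18815431227662194
  scr 0.006 2232 [0.104 0.995 0.558 0.143] -5.966209 [[0.537 0.119 0.007]
 [0.57  0.163 0.025]]
```

Measured: grill origin at (0.578, -0.028) with yaw -5°. The bar centre is at (0.4386, -0.0157, 0.140), which puts the lid at about 9.4°, within the stated range.

Request:
jog_arm(motion="0 0 -0.84 -1.5 -0.13 -0.2 0.6; 0 0 -0.84 -3 -0.26 -0.4 0.6; 0 0 -0.84 -4.5 -0.4 -0.6 0.6; 0 0 -0.84 -6 -0.5 -0.8 0.6; 0 0 -0.84 -7.42 -0.63 -1 0.6", newtons=40)

```text
clock: 0.57
tool_pos: [0.4372, -0.0156, 0.2052]
tool_rot: [[0.088, 0.996, -0.002], [0.996, -0.088, 0.0], [0.0, -0.002, -1.0]]
contact_force: [0.2, -0.4, 1.5]
width: 0.0514
grasp_force: 0.0
```

Request:
jog_arm(motion="0 0 0 0 0 -1 0.6; 0 0 0 0 0 -1.6 0.6; 0 0 0 0 0 -1.6 0.6; 0 0 0 0 0 -1.6 0.6; 0 0 0 0 0 -1.6 0.6")

```text
clock: 0.98
tool_pos: [0.4403, -0.0159, 0.1671]
tool_rot: [[0.088, 0.996, 0.001], [0.996, -0.088, -0.0], [-0.0, 0.001, -1.0]]
contact_force: [0.7, -1.0, -0.1]
width: 0.0513
grasp_force: 0.0
```

Request:
jog_arm(motion="0 0 0 0 0 -0.8 0.6; 0 0 0 0 0 -1.6 0.6; 0 0 0 0 0 -1.76 0.6; 0 0 0 0 0 -1.76 0.6; 0 0 0 0 0 -1.76 0.3")

```text
clock: 1.4
tool_pos: [0.4405, -0.0159, 0.1232]
tool_rot: [[0.088, 0.996, 0.001], [0.996, -0.088, -0.0], [-0.0, 0.001, -1.0]]
contact_force: [0.5, 0.3, 0.7]
width: 0.0406
grasp_force: 0.0
```

Request:
jog_arm(motion="0 0 0 0 0 0 0; 0 0 0 0 0 0 0; 0 0 0 0 0 0 0; 0 0 0 0 0 0 0; 0 0 0 0 0 0 0")

```text
clock: 1.82
tool_pos: [0.4394, -0.0158, 0.1229]
tool_rot: [[0.088, 0.996, -0.0], [0.996, -0.088, -0.0], [-0.0, -0.0, -1.0]]
contact_force: [-4.1, 0.8, 3.6]
width: 0.0165
grasp_force: 39.3
```

Request:
jog_arm(motion="0 0 0 0.18 -0.016 0.72 0; 0 0 0 0.41 -0.036 1.42 0; 0 0 0 0.68 -0.06 2.11 0; 0 0 0 1.01 -0.09 2.78 0; 0 0 0 1.37 -0.12 3.42 0")

```text
clock: 2.23
tool_pos: [0.4689, -0.0184, 0.2046]
tool_rot: [[0.088, 0.996, -0.013], [0.996, -0.088, 0.001], [-0.0, -0.013, -1.0]]
contact_force: [-8.2, -1.6, -6.5]
width: 0.0165
grasp_force: 39.3
```

Request:
jog_arm(motion="0 0 0 0.415 -0.037 0.61 0; 0 0 0 0.87 -0.077 1.2 0; 0 0 0 1.36 -0.12 1.75 0; 0 0 0 1.89 -0.167 2.26 0; 0 0 0 2.46 -0.217 2.74 0")

```text
clock: 2.65
tool_pos: [0.525, -0.0234, 0.2756]
tool_rot: [[0.087, 0.996, -0.03], [0.996, -0.087, 0.002], [-0.001, -0.03, -1.0]]
contact_force: [-27.9, 1.1, 18.8]
width: 0.0167
grasp_force: 39.8
```

Request:
jog_arm(motion="0 0 0 0.59 -0.052 0.43 0; 0 0 0 1.22 -0.108 0.83 0; 0 0 0 1.87 -0.165 1.17 0; 0 0 0 2.55 -0.225 1.48 0; 0 0 0 3.35 -0.296 1.76 0")

```text
clock: 3.07
tool_pos: [0.6163, -0.0314, 0.3261]
tool_rot: [[0.088, 0.996, -0.006], [0.996, -0.088, -0.0], [-0.001, -0.006, -1.0]]
contact_force: [-14.7, 1.1, 17.8]
width: 0.0164
grasp_force: 42.0
```

Request:
jog_arm(motion="0 0 0 0 0 0 0; 0 0 0 0 0 0 0; 0 0 0 0 0 0 0; 0 0 0 0 0 0 0; 0 0 0 0 0 0 0")

```text
clock: 3.48
tool_pos: [0.6213, -0.0319, 0.3273]
tool_rot: [[0.088, 0.996, 0.01], [0.996, -0.088, -0.001], [-0.001, 0.01, -1.0]]
contact_force: [-3.6, 0.3, 15.5]
width: 0.0166
grasp_force: 42.3
```

Request:
jog_arm(motion="0 0 0 0 0 0 0.3; 0 0 0 0 0 0 0.5; 0 0 0 0 0 0 0.6; 0 0 0 0 0 0 0.6; 0 0 0 0 0 0 0.6")

```text
clock: 3.9
tool_pos: [0.6188, -0.0315, 0.3192]
tool_rot: [[0.088, 0.996, -0.001], [0.996, -0.088, 0.0], [0.0, -0.001, -1.0]]
contact_force: [-0.1, 0.4, 0.3]
width: 0.0512
grasp_force: 0.0
```

Request:
jog_arm(motion="0 0 0 0 0 0.8 0.6; 0 0 0 0 0 1.6 0.6; 0 0 0 0 0 2.4 0.6; 0 0 0 -1 1.2 2.4 0.6; 0 0 0 -2 2.4 2.4 0.6")

```text
clock: 4.32
tool_pos: [0.5699, 0.0278, 0.3812]
tool_rot: [[0.091, 0.996, 0.002], [0.996, -0.091, 0.0], [0.0, 0.002, -1.0]]
contact_force: [0.9, 1.1, 0.8]
width: 0.0512
grasp_force: 0.0
```

Request:
jog_arm(motion="0 0 0.7 -0.5 1.5 0 0.6; 0 0 1.4 -0.9 3 0 0.6; 0 0 2.1 -0.9 4.5 0 0.6; 0 0 2.1 -0.9 6 -1 0.6; 0 0 2.1 -0.9 6.5 -2 0.6")

```text
clock: 4.73
tool_pos: [0.5474, 0.1954, 0.3327]
tool_rot: [[-0.135, 0.991, 0.007], [0.991, 0.135, 0.004], [0.003, 0.007, -1.0]]
contact_force: [0.3, 0.0, -0.9]
width: 0.051
grasp_force: 0.0
```

```bash
python3 - <<'E'
from h import *
s=state(); print(s["clock"],s["tool_pos"],s["contact_force"])
yaw=np.radians(-5.04);R=np.array([[np.cos(yaw),-np.sin(yaw)],[np.sin(yaw),np.cos(yaw)]])
O=np.array([.578,-.028]); ims=[]
for n in("scene","side","wrist"):
    p,d,c=snap(n); A=cloud(d,c); np.savez(n+"2.npz",p=p,W=A,T=c["pose"]); ims.append(p)
    G=np.dstack([(A[...,:2]-O)@R,A[...,2]])
    g=G[np.isfinite(G[...,0])]
    m=(abs(g[:,1])<.055)&(g[:,2]>.30)&(g[:,2]<.375)&(abs(g[:,0])<.12)
    if m.sum()>20: print(n,"bar",m.sum(),np.percentile(g[m],[2,50,98],axis=0).round(4)[:,[0,2]].tolist())
    m=(abs(g[:,1])<.085)&(g[:,2]>.14)&(g[:,2]<.24)&(g[:,0]>.02)&(g[:,0]<.2)
    if m.sum()>100:
        v=cv2.fitLine(g[m][:,[0,2]].astype(np.float32),cv2.DIST_HUBER,0,.01,.01).ravel(); print(n,"lid",m.sum(),np.degrees(np.arctan2(abs(v[1]),-v[0]*np.sign(v[1]))),v)
    hsv=cv2.cvtColor(p,cv2.COLOR_RGB2HSV)
    m=(G[...,2]>.064)&(G[...,2]<.08)&(abs(G[...,0])<.085)&(abs(G[...,1])<.1)
    k,l,st,ce=cv2.connectedComponentsWithStats(m.astype(np.uint8))
    for i in range(1,k):
        if st[i,4]>25: x=G[l==i]; print(n,"crust",st[i],np.percentile(x,[2,98],axis=0).round(3).tolist(), p[l==i].mean(0).round())
    w=A.reshape(-1,3);w=w[np.isfinite(w[:,0])]; w=w[(w[:,0]>.51)&(w[:,0]<.575)&(w[:,1]>.11)&(w[:,1]<.30)]
    m=(w[:,2]>.07)&(w[:,2]<.082)
    if m.sum()>30:
        r=cv2.minAreaRect(w[m][:,:2].astype(np.float32)); v=cv2.fitLine(w[m][:,:2].astype(np.float32),cv2.DIST_HUBER,0,.001,.001).ravel(); print(n,"scr",m.sum(),r,v)
out=np.hstack([cv2.resize(ims[0][130:370,200:520],(400,300)),cv2.resize(ims[2],(400,300))]);cv2.imwrite("pics/c.png",out[...,::-1])
E
```

```text
4.7333 [0.54740718 0.19537709 0.33272847] [ 0.32377411  0.03832568 -0.89922507]
scene bar 401 [[0.0328, 0.3321], [0.0356, 0.3419], [0.0447, 0.3462]]
scene lid 1842 70.523506 [ 0.33341998 -0.9427784   0.07700315  0.18240957]
scene crust [369 219  29  19  59] [[0.082, -0.013, 0.064], [0.085, 0.078, 0.072]] [33. 33. 32.]
scene crust [330 236  20  11 155] [[-0.045, 0.033, 0.065], [-0.007, 0.065, 0.072]] [91. 54. 28.]
scene crust [348 244  22  14 175] [[-0.033, -0.011, 0.064], [0.012, 0.011, 0.074]] [84. 50. 26.]
scene crust [406 245  15  12  34] [[0.082, -0.087, 0.064], [0.085, -0.046, 0.074]] [36. 37. 36.]
scene crust [359 255  23  15 190] [[-0.043, -0.055, 0.065], [0.006, -0.035, 0.074]] [87. 51. 27.]
scene scr 174 ((0.5417616367340088, 0.2027895450592041), (0.016329556703567505, 0.0962684229016304), 7.849194526672363) [ 0.15417768 -0.9880431   0.5409283   0.19602679]
side bar 182 [[0.0313, 0.3326], [0.035, 0.3443], [0.0448, 0.348]]
side lid 729 70.30321 [ 0.33704248 -0.94148946  0.07169742  0.19844757]
side crust [326 241  15   8  90] [[-0.043, 0.028, 0.064], [-0.006, 0.06, 0.072]] [78. 56. 41.]
side crust [336 248  19   9 113] [[-0.031, -0.014, 0.064], [0.013, 0.007, 0.074]] [73. 52. 39.]
side crust [339 257  21  10 122] [[-0.042, -0.06, 0.064], [0.006, -0.039, 0.074]] [74. 52. 38.]
side scr 92 ((0.5430708527565002, 0.1990833431482315), (0.016973108053207397, 0.10156872123479843), 8.84264850616455) [ 0.15399559 -0.98807156  0.5400488   0.20093954]
wrist crust [293 321  39  34 731] [[-0.044, 0.035, 0.065], [-0.005, 0.066, 0.074]] [105.  65.  30.]
wrist crust [296 364  40  24 705] [[-0.031, -0.01, 0.065], [0.012, 0.011, 0.075]] [97. 59. 28.]
wrist crust [280 393  42  23 673] [[-0.041, -0.055, 0.065], [0.007, -0.035, 0.075]] [93. 59. 31.]
wrist scr 1536 ((0.5438900589942932, 0.20422732830047607), (0.01566801592707634, 0.0974416732788086), 7.825357913970947) [ 0.14259498 -0.98978114  0.5434085   0.20581074]
```

View pics/c.png

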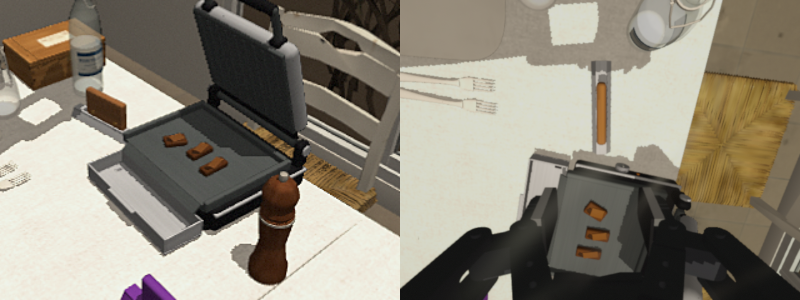

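The left half shows the lid open (fitted at 70.4°) and three brown crusts at (175,140), (200,150) and (212,165) in the middle of the plate. In the wrist view on the right, the scraper grip is at (600,112).

Request:
jog_arm(motion="0 0 0.12 -0.1 0.2 -1.6 0.6; 0 0 0.12 -0.18 0.32 -3.2 0.6; 0 0 0.12 -0.18 0.32 -4.8 0.6; 0 0 0.12 -0.18 0.32 -6.4 0.6; 0 0 0.12 -0.18 0.32 -8 0.6")

```text
clock: 5.3
tool_pos: [0.5439, 0.1976, 0.1308]
tool_rot: [[-0.142, 0.99, 0.004], [0.99, 0.142, 0.0], [-0.0, 0.004, -1.0]]
contact_force: [1.0, 0.2, -0.4]
width: 0.0507
grasp_force: 0.0
```

Request:
jog_arm(motion="0 0 0 0 0 0 0.6; 0 0 0 0 0 0 0.6; 0 0 0 0 0 0 0.6; 0 0 0 0 0 0 0.6; 0 0 0 0 0 0 0.6")

```text
clock: 5.72
tool_pos: [0.5451, 0.1993, 0.1345]
tool_rot: [[-0.144, 0.99, 0.007], [0.99, 0.144, 0.002], [0.001, 0.007, -1.0]]
contact_force: [-0.3, 0.7, -0.6]
width: 0.0511
grasp_force: 0.0
```

Request:
jog_arm(motion="0 0 0 -0.08 0.16 -1.2 0.6; 0 0 0 -0.08 0.16 -2.4 0.6; 0 0 0 -0.08 0.16 -3.4 0.6; 0 0 0 -0.08 0.16 -3.98 0.6; 0 0 0 -0.08 0.16 -3.98 0.5")

```text
clock: 6.13
tool_pos: [0.5382, 0.2025, 0.0289]
tool_rot: [[-0.144, 0.99, -0.004], [0.99, 0.144, -0.001], [-0.0, -0.004, -1.0]]
contact_force: [-0.8, -0.1, -0.2]
width: 0.0428
grasp_force: 0.0
```

Request:
jog_arm(motion="0 0 0 0 0 0 0.3; 0 0 0 0 0 0 0; 0 0 0 0 0 0 0; 0 0 0 0 0 0 0; 0 0 0 0 0 0 0", newtons=70)

```text
clock: 6.55
tool_pos: [0.5424, 0.2035, 0.0333]
tool_rot: [[-0.144, 0.99, 0.005], [0.99, 0.144, 0.001], [0.0, 0.005, -1.0]]
contact_force: [0.8, 0.5, 5.1]
width: 0.0154
grasp_force: 69.7
```

Request:
jog_arm(motion="0 0 0 0 0 0.6 0; 0 0 0 0 0 1.6 0; 0 0 0 0 0 2.8 0; 0 0 0 0 0 4 0; 0 0 0 0 0 5.2 0")

```text
clock: 6.97
tool_pos: [0.5385, 0.2026, 0.1611]
tool_rot: [[-0.144, 0.99, -0.003], [0.99, 0.144, -0.001], [-0.0, -0.003, -1.0]]
contact_force: [0.7, 0.1, -2.8]
width: 0.0149
grasp_force: 68.7
```

Request:
jog_arm(motion="0 0 -0.45 -0.4 -1 0 0; 0 0 -0.9 -0.8 -2.4 0 0; 0 0 -1.35 -1.2 -3.8 0 0; 0 0 -1.8 -1.6 -5.2 0 0; 0 0 -2.22 -1.6 -6.6 0 0")

```text
clock: 7.38
tool_pos: [0.4964, 0.0371, 0.1596]
tool_rot: [[0.089, 0.996, -0.005], [0.996, -0.089, 0.0], [-0.0, -0.005, -1.0]]
contact_force: [0.4, 0.7, -4.4]
width: 0.015
grasp_force: 68.8
```

Request:
jog_arm(motion="-0.09 -1 0 0 -0.8 0 0; -0.18 -2 0 0 -1.6 0 0; -0.26 -3 0 0 -2.4 0 0; -0.35 -4 0 0 -2.75 0 0; -0.44 -4.98 0 0 -2.75 0 0")

```text
clock: 7.8
tool_pos: [0.4989, -0.0324, 0.1605]
tool_rot: [[0.09, 0.861, 0.501], [0.996, -0.078, -0.046], [-0.001, 0.503, -0.864]]
contact_force: [0.3, 0.6, -3.0]
width: 0.0152
grasp_force: 69.8
```

Request:
jog_arm(motion="0 0 0 0 0 0 0; 0 0 0 0 0 0 0; 0 0 0 0 0 0 0; 0 0 0 0 0 0 0; 0 0 0 0 0 0 0")

```text
clock: 8.22
tool_pos: [0.5021, -0.0309, 0.1627]
tool_rot: [[0.087, 0.862, 0.499], [0.996, -0.075, -0.044], [-0.0, 0.501, -0.865]]
contact_force: [0.2, -0.7, -2.7]
width: 0.0153
grasp_force: 69.7
```

Request:
jog_arm(motion="0 0 0 1 0 0 0; 0 0 0 2.2 0 -0.4 0; 0 0 0 3.4 0 -0.8 0; 0 0 0 4.36 0 -1.2 0; 0 0 0 4.36 0 -1.6 0")

```text
clock: 8.63
tool_pos: [0.6161, -0.0313, 0.1233]
tool_rot: [[0.087, 0.859, 0.504], [0.996, -0.075, -0.045], [-0.001, 0.506, -0.862]]
contact_force: [-0.1, -0.3, -0.9]
width: 0.0155
grasp_force: 69.9
```

```bash
python3 - <<'E'
from h import *
s=state(); print(s["clock"],s["tool_pos"],s["contact_force"],s["moment"])
p,d,c=snap("scene"); A=cloud(d,c)
yaw=np.radians(-5.04);R=np.array([[np.cos(yaw),-np.sin(yaw)],[np.sin(yaw),np.cos(yaw)]])
G=np.dstack([(A[...,:2]-[.578,-.028])@R,A[...,2]])
# vertical front sheet: bright grey points
hsv=cv2.cvtColor(p,cv2.COLOR_RGB2HSV)
m=(G[...,0]>-.02)&(G[...,0]<.07)&(abs(G[...,1])<.1)&(G[...,2]>.076)&(G[...,2]<.11)
g=G[m]; print(m.sum())
for y0 in np.arange(-.09,.09,.02):
    q=g[(g[:,1]>y0)&(g[:,1]<y0+.02)]
    if len(q)>5: print(round(y0,2),len(q),np.percentile(q,[3,50,97],axis=0).round(3)[:,[0,2]].tolist())
print("y",np.percentile(g[:,1],[1,99]))
cv2.imwrite("pics/d.png",cv2.resize(p[150:350,260:500],(720,600))[...,::-1])
E
```

```text
8.6333 [ 0.61608515 -0.03127814  0.12334425] [-0.06050409 -0.29419849 -0.94573791] [ 0.02456586  0.44620217 -0.00769953]
433
-0.09 81 [[0.035, 0.088], [0.038, 0.102], [0.066, 0.11]]
-0.07 91 [[0.035, 0.087], [0.038, 0.104], [0.066, 0.11]]
-0.05 72 [[0.035, 0.088], [0.037, 0.1], [0.065, 0.109]]
-0.03 58 [[0.035, 0.087], [0.037, 0.098], [0.046, 0.108]]
-0.01 49 [[0.035, 0.087], [0.037, 0.096], [0.038, 0.108]]
0.01 30 [[0.036, 0.086], [0.037, 0.093], [0.038, 0.1]]
0.03 26 [[0.035, 0.088], [0.037, 0.093], [0.038, 0.1]]
0.07 21 [[0.035, 0.101], [0.038, 0.107], [0.043, 0.11]]
y [-0.08384887  0.08256496]
```

View pics/d.png

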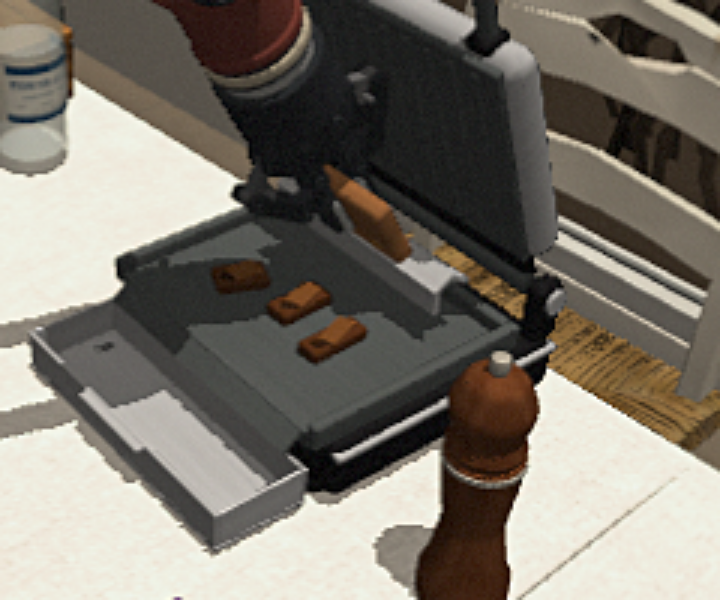

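The close crop shows the scraper gripped level and tilted, its steel sheet vertical behind the three crusts at (240,275), (300,300) and (333,338). The edge height agrees with the prediction, so I lower it.

Request:
jog_arm(motion="0 0 0 0 0 -0.4 0; 0 0 0 0 0 -0.7 0; 0 0 0 0 0 -0.9 0; 0 0 0 0 0 -0.95 0; 0 0 0 0 0 -0.95 0")

```text
clock: 9.1
tool_pos: [0.6083, -0.0308, 0.0967]
tool_rot: [[0.088, 0.863, 0.497], [0.996, -0.076, -0.044], [-0.0, 0.499, -0.866]]
contact_force: [-0.1, -0.4, -2.2]
width: 0.0152
grasp_force: 69.8
```

Request:
jog_arm(motion="0 0 0 0 0 -0.04 0; 0 0 0 0 0 -0.04 0; 0 0 0 0 0 -0.04 0; 0 0 0 0 0 -0.04 0; 0 0 0 0 0 -0.04 0")

```text
clock: 9.52
tool_pos: [0.6091, -0.0308, 0.0963]
tool_rot: [[0.088, 0.863, 0.498], [0.996, -0.076, -0.044], [-0.0, 0.5, -0.866]]
contact_force: [0.3, 0.6, -3.3]
width: 0.0155
grasp_force: 69.8
```

Request:
jog_arm(motion="0 0 0 0 0 -0.04 0; 0 0 0 0 0 -0.04 0; 0 0 0 0 0 -0.04 0; 0 0 0 0 0 -0.04 0; 0 0 0 0 0 -0.04 0")

```text
clock: 9.93
tool_pos: [0.61, -0.031, 0.0962]
tool_rot: [[0.088, 0.862, 0.5], [0.996, -0.076, -0.044], [-0.0, 0.502, -0.865]]
contact_force: [-2.6, 0.4, 5.3]
width: 0.0152
grasp_force: 70.9
```

Request:
jog_arm(motion="0 0 0 -0.1 0.009 0.015 0; 0 0 0 -0.3 0.026 0.015 0; 0 0 0 -0.5 0.044 0.015 0; 0 0 0 -0.7 0.062 0.015 0; 0 0 0 -0.9 0.079 0.015 0")

```text
clock: 10.35
tool_pos: [0.5869, -0.029, 0.0962]
tool_rot: [[0.088, 0.862, 0.5], [0.996, -0.076, -0.045], [-0.0, 0.502, -0.865]]
contact_force: [1.4, -1.3, 1.2]
width: 0.0147
grasp_force: 70.1
```

Request:
jog_arm(motion="0 0 0 -0.2 0.018 0 0; 0 0 0 -0.4 0.035 0 0; 0 0 0 -0.6 0.053 0 0; 0 0 0 -0.8 0.07 0 0; 0 0 0 -1 0.088 0 0")

```text
clock: 10.77
tool_pos: [0.5617, -0.0268, 0.0962]
tool_rot: [[0.088, 0.862, 0.5], [0.996, -0.076, -0.044], [-0.0, 0.502, -0.865]]
contact_force: [3.2, -1.0, 2.8]
width: 0.0154
grasp_force: 70.2
```

Request:
jog_arm(motion="0 0 0 -0.2 0.018 0 0; 0 0 0 -0.4 0.035 0 0; 0 0 0 -0.6 0.053 0 0; 0 0 0 -0.8 0.07 0 0; 0 0 0 -1 0.088 0 0")

```text
clock: 11.18
tool_pos: [0.5368, -0.0246, 0.0961]
tool_rot: [[0.088, 0.862, 0.5], [0.996, -0.076, -0.044], [-0.0, 0.502, -0.865]]
contact_force: [3.6, -0.2, 4.8]
width: 0.0152
grasp_force: 70.3
```

Request:
jog_arm(motion="0 0 0 -0.2 0.018 0 0; 0 0 0 -0.4 0.035 0 0; 0 0 0 -0.6 0.053 0 0; 0 0 0 -0.8 0.07 0 0; 0 0 0 -1 0.088 0 0")

```text
clock: 11.6
tool_pos: [0.5118, -0.0224, 0.0961]
tool_rot: [[0.088, 0.862, 0.5], [0.996, -0.076, -0.044], [-0.0, 0.502, -0.865]]
contact_force: [4.5, -0.6, 5.4]
width: 0.0152
grasp_force: 70.4
```

Request:
jog_arm(motion="0 0 0 -0.2 0.018 0 0; 0 0 0 -0.4 0.035 0 0; 0 0 0 -0.6 0.053 0 0; 0 0 0 -0.8 0.07 0 0; 0 0 0 -1 0.088 0 0")

```text
clock: 12.02
tool_pos: [0.4867, -0.0202, 0.0961]
tool_rot: [[0.088, 0.862, 0.499], [0.996, -0.076, -0.044], [-0.0, 0.501, -0.865]]
contact_force: [5.8, -1.9, 3.5]
width: 0.0151
grasp_force: 70.3
```

```bash
cat > look.py <<'E'
from h import *
import sys
s=state(); print(s["clock"],s["tool_pos"],s["contact_force"])
yaw=np.radians(-5.04);R=np.array([[np.cos(yaw),-np.sin(yaw)],[np.sin(yaw),np.cos(yaw)]])
p,d,c=snap("scene"); A=cloud(d,c); G=np.dstack([(A[...,:2]-[.578,-.028])@R,A[...,2]])
hsv=cv2.cvtColor(p,cv2.COLOR_RGB2HSV)
m=(hsv[...,0]<22)&(hsv[...,1]>90)&(hsv[...,2]>40)&(G[...,0]>-.19)&(G[...,0]<.1)&(abs(G[...,1])<.13)&(G[...,2]<.13)
k,l,st,ce=cv2.connectedComponentsWithStats(m.astype(np.uint8))
for i in range(1,k):
    if st[i,4]>15: print(st[i],np.percentile(G[l==i],[2,98],axis=0).round(3).tolist())
cv2.imwrite(f"pics/{sys.argv[1]}.png",cv2.resize(p[150:350,260:500],(720,600))[...,::-1])
E
python3 look.py e
```

```text
12.0167 [ 0.48670845 -0.02015833  0.09606172] [ 5.84254782 -1.85767791  3.45463919]
[318 244  29  27 196] [[-0.12, -0.05, 0.087], [-0.086, -0.006, 0.13]]
[293 272   7   6  18] [[-0.15, 0.03, 0.037], [-0.141, 0.048, 0.043]]
[308 274  12  12  61] [[-0.136, -0.01, 0.009], [-0.1, 0.041, 0.055]]
[314 296  21  13 138] [[-0.154, -0.054, 0.014], [-0.115, -0.037, 0.027]]
```

View pics/e.png

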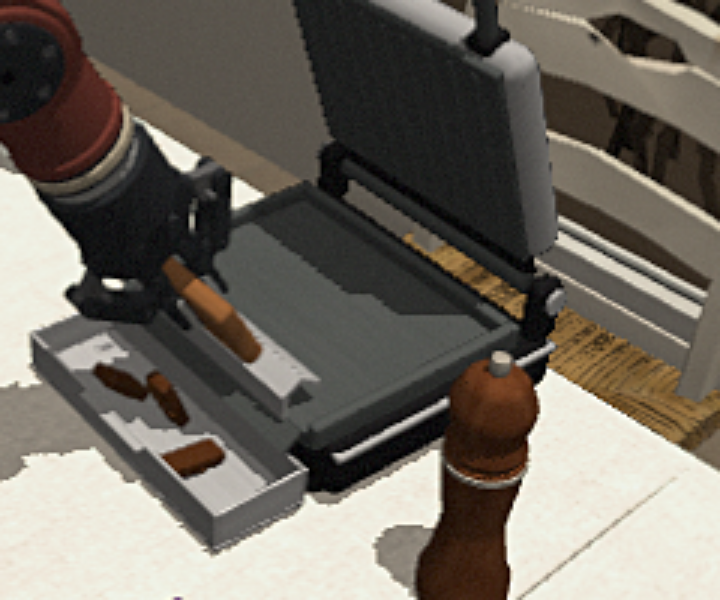

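Request:
jog_arm(motion="0 0 0 -0.15 0.013 0 0; 0 0 0 -0.3 0.026 0 0; 0 0 0 -0.3 0.026 0.5 0; 0 0 0 -0.3 0.026 1.5 0; 0 0 0 -0.3 0.026 2.7 0")

```text
clock: 12.48
tool_pos: [0.4727, -0.0179, 0.1565]
tool_rot: [[0.087, 0.871, 0.484], [0.996, -0.077, -0.041], [0.002, 0.486, -0.874]]
contact_force: [0.8, 0.1, -2.8]
width: 0.0149
grasp_force: 69.7
```

Request:
jog_arm(motion="0.09 1 0 0.4 0.4 0 0; 0.18 2 0 0.8 1.2 0 0; 0.26 3 0 1 2.4 0 0; 0.35 4 0 1 3.6 0 0; 0.44 4.98 0 1 4.8 0 0")

```text
clock: 12.9
tool_pos: [0.5017, 0.1017, 0.1616]
tool_rot: [[0.088, 0.996, -0.01], [0.996, -0.088, -0.001], [-0.002, -0.01, -1.0]]
contact_force: [-0.1, -0.4, -3.3]
width: 0.0155
grasp_force: 69.7
```

Request:
jog_arm(motion="0 0 0.45 0.4 1.4 0 0; 0 0 0.9 0.8 2.8 0 0; 0 0 1.35 1.2 3.9 0 0; 0 0 1.8 1.4 4.1 0 0; 0 0 2.22 1.4 4.1 0 0")

```text
clock: 13.32
tool_pos: [0.537, 0.2048, 0.16]
tool_rot: [[-0.15, 0.989, -0.006], [0.989, 0.15, -0.001], [-0.0, -0.006, -1.0]]
contact_force: [-0.2, -0.8, -2.5]
width: 0.0151
grasp_force: 69.9
```

Request:
jog_arm(motion="0 0 0 0 0 0 0; 0 0 0 0 0 0 0; 0 0 0 0 0 0 0; 0 0 0 0 0 0 0; 0 0 0 0 0 0 0")

```text
clock: 13.73
tool_pos: [0.5385, 0.2025, 0.1626]
tool_rot: [[-0.143, 0.99, -0.001], [0.99, 0.143, -0.0], [-0.0, -0.001, -1.0]]
contact_force: [0.6, 0.1, -2.6]
width: 0.0151
grasp_force: 69.9
```

```bash
python3 look.py f
```

```text
13.7333 [0.53852267 0.20251789 0.16260642] [ 0.58059784  0.05285443 -2.55688139]
[292 276  15  10  97] [[-0.15, 0.029, 0.013], [-0.126, 0.05, 0.021]]
[303 285  17  11 115] [[-0.151, -0.01, 0.015], [-0.12, 0.01, 0.022]]
[315 297  20  12 130] [[-0.15, -0.053, 0.014], [-0.116, -0.037, 0.022]]
```

View pics/f.png

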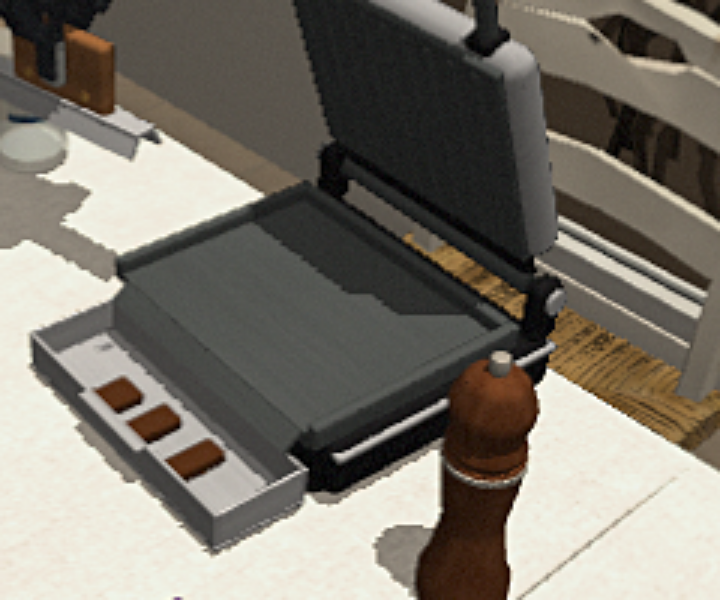

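All three crusts lie flat on the tray floor at (120,393), (155,422) and (197,458), and the plate is clean. Next I set the scraper down.

Request:
jog_arm(motion="0 0 0 0 0 -1.2 0; 0 0 0 0 0 -2.4 0; 0 0 0 0 0 -3.6 0; 0 0 0 0 0 -4.6 0; 0 0 0 0 0 -4.9 0")

```text
clock: 14.2
tool_pos: [0.5351, 0.2018, 0.0359]
tool_rot: [[-0.143, 0.99, -0.008], [0.99, 0.143, -0.002], [-0.001, -0.009, -1.0]]
contact_force: [-1.3, -0.5, -4.5]
width: 0.0152
grasp_force: 69.8
```

Request:
jog_arm(motion="0 0 0 0 0 -0.05 0; 0 0 0 0 0 -0.1 0; 0 0 0 0 0 -0.15 0; 0 0 0 0 0 -0.2 0; 0 0 0 0 0 -0.24 0")

```text
clock: 14.62
tool_pos: [0.5407, 0.2035, 0.0363]
tool_rot: [[-0.144, 0.99, 0.004], [0.99, 0.144, 0.001], [0.0, 0.004, -1.0]]
contact_force: [-0.5, 0.6, -2.6]
width: 0.0155
grasp_force: 69.8
```

Request:
jog_arm(motion="0 0 0 0 0 0 0; 0 0 0 0 0 0 0; 0 0 0 0 0 0 0; 0 0 0 0 0 0 0; 0 0 0 0 0 0 0")

```text
clock: 15.03
tool_pos: [0.539, 0.2031, 0.0345]
tool_rot: [[-0.144, 0.99, 0.0], [0.99, 0.144, 0.0], [0.0, 0.0, -1.0]]
contact_force: [0.8, -0.5, -3.3]
width: 0.0156
grasp_force: 69.8
```

Not quite down yet.

Request:
jog_arm(motion="0 0 0 0 0 -0.03 0; 0 0 0 0 0 -0.05 0; 0 0 0 0 0 -0.05 0; 0 0 0 0 0 -0.05 0; 0 0 0 0 0 -0.05 0")

```text
clock: 15.45
tool_pos: [0.5391, 0.2031, 0.0333]
tool_rot: [[-0.144, 0.99, 0.0], [0.99, 0.144, 0.0], [-0.0, 0.0, -1.0]]
contact_force: [-0.4, -0.2, -1.4]
width: 0.0156
grasp_force: 70.4
```

Request:
jog_arm(motion="0 0 0 0 0 0 0; 0 0 0 0 0 0 0.1; 0 0 0 0 0 0 0.3; 0 0 0 0 0 0 0.5; 0 0 0 0 0 0 0.6")

```text
clock: 15.87
tool_pos: [0.5395, 0.2033, 0.0335]
tool_rot: [[-0.144, 0.99, 0.001], [0.99, 0.144, 0.0], [0.0, 0.001, -1.0]]
contact_force: [-0.1, 0.0, -0.3]
width: 0.0488
grasp_force: 0.0
```

Request:
jog_arm(motion="0 0 0 0 0 0.4 0.6; 0 0 0 0 0 1 0.6; 0 0 0 0 0 2.2 0.6; 0 0 0 0 0 3.6 0.6; 0 0 0 0 0 5 0.6")

```text
clock: 16.28
tool_pos: [0.5384, 0.203, 0.1596]
tool_rot: [[-0.144, 0.99, -0.001], [0.99, 0.144, -0.0], [-0.0, -0.001, -1.0]]
contact_force: [0.8, 0.4, -0.0]
width: 0.0514
grasp_force: 0.0
```

Request:
jog_arm(motion="0 0 0 -1 -0.4 1 0.6; 0 0 0 -2 -0.8 2 0.6; 0 0 0 -3 -1 3 0.6; 0 0 0 -3 -1 3 0.6; 0 0 0 -3 -1 3 0.6")

```text
clock: 16.7
tool_pos: [0.4648, 0.1784, 0.2364]
tool_rot: [[-0.144, 0.99, 0.007], [0.99, 0.144, 0.001], [0.001, 0.007, -1.0]]
contact_force: [-0.1, -0.8, -0.4]
width: 0.0512
grasp_force: 0.0
```

```bash
python3 look.py g; python3 - <<'E'
from h import *
p,d,c=snap("scene"); p2,_,_=snap("side"); A=cloud(d,c)
w=A.reshape(-1,3);w=w[np.isfinite(w[:,0])]; w=w[(w[:,0]>.5)&(w[:,0]<.58)&(w[:,1]>.11)&(w[:,1]<.30)]
for lo,hi in((.07,.085),(.03,.05)):
    m=(w[:,2]>lo)&(w[:,2]<hi); print(cv2.minAreaRect(w[m][:,:2].astype(np.float32)),np.percentile(w[:,2],99.5))
yaw=np.radians(-5.04);R=np.array([[np.cos(yaw),-np.sin(yaw)],[np.sin(yaw),np.cos(yaw)]])
G=np.dstack([(A[...,:2]-[.578,-.028])@R,A[...,2]]); g=G[np.isfinite(G[...,0])]
m=(abs(g[:,1])<.085)&(g[:,2]>.14)&(g[:,2]<.24)&(g[:,0]>.02)&(g[:,0]<.2)
v=cv2.fitLine(g[m][:,[0,2]].astype(np.float32),cv2.DIST_HUBER,0,.01,.01).ravel(); print("lid",np.degrees(np.arctan2(abs(v[1]),-v[0]*np.sign(v[1]))))
cv2.imwrite("pics/h.png",np.hstack([cv2.resize(p,(400,300)),cv2.resize(p2,(400,300))])[...,::-1])
E
```

```text
16.7 [0.46484295 0.17838338 0.23642905] [-0.08969565 -0.81272854 -0.35503796]
[292 276  15  10  98] [[-0.151, 0.028, 0.014], [-0.125, 0.051, 0.02]]
[303 285  17  11 113] [[-0.151, -0.009, 0.015], [-0.119, 0.009, 0.022]]
[315 297  20  12 131] [[-0.15, -0.054, 0.014], [-0.115, -0.036, 0.021]]
((0.536984384059906, 0.2026231437921524), (0.017684973776340485, 0.09656523913145065), 8.380918502807617) 0.5382728164180391
((0.5315763354301453, 0.20092076063156128), (0.015295833349227905, 0.09814564883708954), 14.290714263916016) 0.5382728164180391
lid 70.4842
```

View pics/h.png

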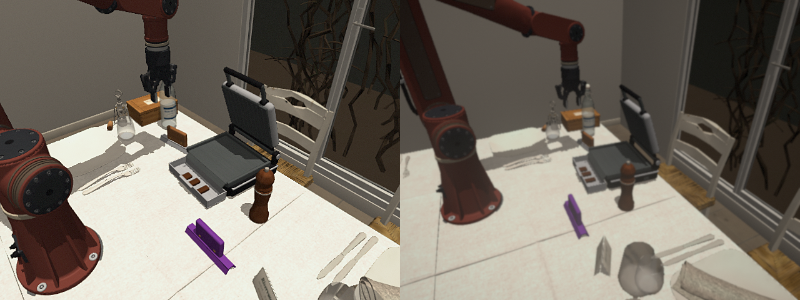

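The final view shows the lid open (fitted at 70.5°), the crusts in the tray at (188,180), the scraper upright at (177,133) and the bystanders in place.

```bash
python3 -c "
from plant import order
print(order.hand_in())"
```

```text
the job is handed in; nothing more can be done
None
```

The job is handed in, with no verdict returned: the lid stands open at about 70.5°, all three crusts are in the drip tray, the scraper is upright at its old spot, and the pepper mill, bottle and glassware look undisturbed, at about 17 s of robot time.

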